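# Fetch the bottle stopper from the sliding-door bar case

### The job

The brass bottle stopper stands in one half of the low wooden bar case, under one of its two clear sliding doors. Slide that door all the way past the other one to open its compartment, then lift the stopper out and stand it upright in the middle of the round coaster that lies on the worktop by the right end of the case.

Things in the scene. Friction and masses are not known exactly. Their poses are not given: they have to be found in the camera images.
- stopper_mid (a point): Centre (half-way up) of the loose bottle stopper, z up: 51 mm tall, about 70 g. Below, a round brass knob, 35 mm across and 22 mm high, on which it stands; above it a black rubber cone, about 22 mm across, to grip. At the start it stands in the left or the right compartment of the case, on the 8 mm thick floor; the other compartment holds a tea light.
- case: Fixed wooden box: 160 mm deep (x, to the back), 320 long (y, to the left), 82 high. Origin: centre of the underside. Walls 10 mm; a divider at y = 0 makes a left (+y) and a right (-y) compartment; stopper or tea light at y = 95 +-8, x = 0 +-12 mm in each. Two clear flat doors in its top slide along y, the left one under the right. An open door leaves a hole 115 (y) by 130 mm.
- left_handle (a point): Top centre of the left door's handle; axes as the case. A dark post, 12 mm thick (x), 22 mm wide (y), at the door's outer end at x = 0; its top is 110 mm above the worktop, 28 mm above the case's rim. Pinch it from above across x and drag, or push. Shut, it is at y = +136 mm of the case; starts shut or up to 10 mm ajar. The door slides to -y, 110 mm or more to its stop, needs 1 to 3 N, and stays put.
- right_handle (a point): Top centre of the right door's handle: same post, height and axes, at the right end (y = -136 mm of the case when shut). The right door slides to +y, over the left door, 110 mm or more from its start (shut or up to 10 mm ajar) to its stop.
- coaster: Loose round dark wooden coaster, 96 mm across, 8 mm thick, lying flat on the worktop off the right end of the case; origin at the centre of its underside, z up.

How it is judged:
By the outcome, as a careful person would: the job done as asked, in the order asked, and still so for the second after the job is handed in, with the robot touching nothing.
It also fails if it takes over 51 s, if anything falls off the work surface, if the arm or the gripper's body presses on something with over 40 N, if the wrist force passes 120 N, or if a joint passes its speed limit or range.

### The arm

A 6-joint arm with a two-finger parallel gripper is mounted at the origin on a cart in front of the work surface, level with it; the furniture and walls round the work are solid. World frame = base frame: x ahead of the robot, y to its left, z up, the work surface at z = 0. Lengths are in m, angles in rad, forces in N, time in s.
With the tool pointing down it reaches from about 0.425 to 0.95 m from the base axis. Payload 3.5 kg.
Tool frame: the origin (TCP) lies at the very end of the fingers, on their centre line; the grasp point (between the pads) lies arm.grasp_offset behind it (arm.grasp_offset is the distance from the TCP to the grasp point, in m); x points along the fingers, y is the direction in which the jaws open and shut, and the axes are right-handed (so a half turn about x gives the same grasp; the last joint's range is limited). The gripper opens to 85 mm and grips with 20 to 120 N. Pads are 22 mm wide; open, the fingers measure 114 mm over their backs; the gripper's body (76 mm by 85 mm) begins 54 mm behind the grasp point. The pads swing forward as they close: fully open they stand 13 mm farther back than shut.
Start: joints at [-1.439, 0.286, 1.577, -0, 1.279, -0.15], TCP at [0.188, -0.648, 0.2] pointing down, gripper open.
Joint ranges: [-2.77, 2.77], [-0.9, 2.22], [0.21, 2.48], [-1.53, 4.67], [0.24, 2.81], [-2.84, 2.84]. Speed limits (rad/s): [2.79, 2.79, 3.14, 3.14, 3.14, 3.14].

### API

Orientations are given as a unit quaternion [w, x, y, z].
In Python, from rig import arm, effector, solver, telemetry, eyes gives the robot as it stands. Calls block until the motion is done:
- arm.move_to(position, orientation): joint-space move of the TCP to a pose.
- arm.move_linear(position, max_speed=0.15, attitude=None, force_limit=None): straight line of the TCP; attitude=None keeps the orientation; max_speed is the mean speed in m/s. With force_limit (N) it stops when the force on the tool has changed by that much, and returns True; else False.
- arm.movej(angles): joint-space move.
- effector.move_gripper(opening, squeeze=None): opening from 0.0 (shut) to 1.0 (fully open); squeeze is the grip in N (None keeps the last); returns when the fingers have stopped.
- arm.dwell(seconds).
- solver.ik(position, orientation): joint angles nearest the present ones, or None.
- telemetry.get_obs(): the state.
- eyes.get_image(name): name is "side" or "top"; returns the picture (420x560x3 uint8, blue, green, red); there is no depth.
- eyes.get_calibration(name): a dict with "fx", "fy", "cx", "cy" (pixels), "eye" and "attitude" of the camera in the world. Camera axes: x right, y down, z forward; pixel columns grow to the right and rows downward; lengths in m; the calibration is good to about 2 mm. A picture is of the moment at which its call begins. get_calibration takes no time and is no camera call.
A pose or a line that the arm cannot do raises arm.MotionError and nothing moves.
- arm.sign_off(): hands the job in, once; it reports no verdict.
The state is a dict: "time_s": time; "joint_pos": joint angles; "joint_vel": joint speeds; "tau": joint torques, N m; "ee_pos": TCP position; "tcp_rot": TCP orientation; "contact_force": force on the tool from outside, world axes, zero at the start; "moment": the same for the moment, N m; "gripper_width": opening from 0.0 (shut) to 1.0 (fully open).
Only numpy, scipy, OpenCV 4.12 (cv2) and the standard library are available. Lean on these libraries where they do the work, as an engineer would, in place of code of your own. Each camera call takes 0.05 s, during which the arm holds its last target.

## Working session

There is one attempt and no reset: what is moved stays moved. The work goes in short steps, each a Python script; the robot and the scene stay as the last script left them, time stands still between calls to the robot, and variables do not carry over. Pictures are saved under pics/ and viewed, and the job is handed in when it is done.

```bash
ls; mkdir -p pics; python3 - <<'E'
from rig import arm, effector, solver, telemetry, eyes
import cv2
for n in("side","top"):
    cv2.imwrite(f"pics/{n}0.png",eyes.get_image(n)); print(n,eyes.get_calibration(n))
o=telemetry.get_obs(); print(o, arm.grasp_offset)
E
```

```text
pics
side {'fx': 451.97506906966845, 'fy': 451.97506906966845, 'cx': 274.4223427846158, 'cy': 205.46608046645693, 'eye': array([ 0.3625279 , -0.58428268,  0.56731195]), 'attitude': array([-0.47220263,  0.875903  , -0.08102151,  0.05704494])}
top {'fx': 447.0756257695352, 'fy': 447.0756257695352, 'cx': 280.7363239578626, 'cy': 211.88728096016993, 'eye': array([0.39449274, 0.10589059, 0.94437581]), 'attitude': array([ 0.05242538, -0.70256106,  0.70836397, -0.0433591 ])}
{'time_s': 0.1, 'joint_pos': array([-1.43901444e+00,  2.87131644e-01,  1.57803471e+00, -2.41415418e-05,
        1.27858446e+00, -1.50008348e-01]), 'joint_vel': array([ 0.00079072, -0.00212052, -0.00378575, -0.00037561,  0.00100755,
        0.00027953]), 'tau': array([ 3.89579345e-04, -4.07297623e+01, -2.93699938e+01, -1.79162048e-04,
        3.41831364e-03, -1.11934542e-07]), 'ee_pos': array([ 0.18763033, -0.64771246,  0.19914695]), 'tcp_rot': array([-0.09853791, -0.70009787, -0.10006405,  0.70010031]), 'contact_force': array([ 0.23800567,  0.57920745, -0.12034685]), 'moment': array([-0.00852908, -0.00131285,  0.00044507]), 'gripper_width': 1.0004001502860114} 0.0187
```

View pics/side0.png

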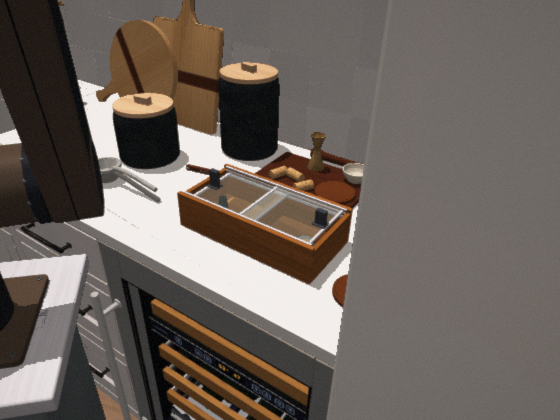

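View pics/top0.png

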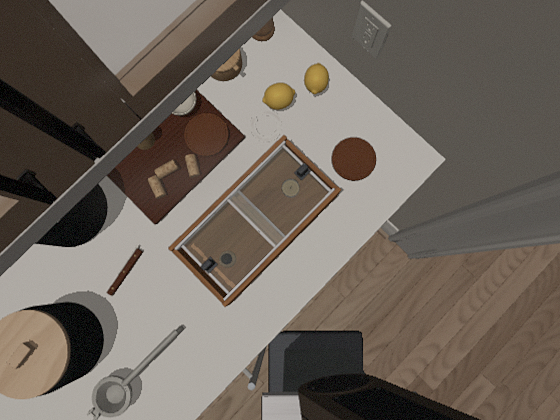

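```bash
cat > h.py <<'E'
import numpy as np, cv2
from scipy.spatial.transform import Rotation as R
from scipy.optimize import least_squares
CAL={'side':dict(f=451.97506906966845,cx=274.4223427846158,cy=205.46608046645693,eye=[0.3625279,-0.58428268,0.56731195],q=[-0.47220263,0.875903,-0.08102151,0.05704494]),
'top':dict(f=447.0756257695352,cx=280.7363239578626,cy=211.88728096016993,eye=[0.39449274,0.10589059,0.94437581],q=[0.05242538,-0.70256106,0.70836397,-0.0433591])}
def rot(q): return R.from_quat(np.r_[q[1:],q[0]])
def proj(n,p):
    c=CAL[n]; v=rot(c['q']).inv().apply(np.atleast_2d(p)-c['eye']); return np.c_[c['f']*v[:,0]/v[:,2]+c['cx'],c['f']*v[:,1]/v[:,2]+c['cy']]
def ray(n,u):
    c=CAL[n]; return np.array(c['eye']),rot(c['q']).apply([(u[0]-c['cx'])/c['f'],(u[1]-c['cy'])/c['f'],1])
def onz(n,u,z):
    e,d=ray(n,u); return e+d*(z-e[2])/d[2]
def tri(us,ut):
    A=[];b=[]
    for n,u in(('side',us),('top',ut)):
        e,d=ray(n,u); d=d/np.linalg.norm(d); P=np.eye(3)-np.outer(d,d); A.append(P); b.append(P@e)
    x,*_=np.linalg.lstsq(np.vstack(A),np.hstack(b),rcond=None)
    return x, proj('side',x)[0]-us, proj('top',x)[0]-ut
E
python3 - <<'E'
import cv2
from h import *
a=cv2.imread('pics/side0.png'); b=cv2.imread('pics/top0.png')
cv2.imwrite('pics/sidez.png',cv2.resize(a[150:320,170:370],None,fx=4,fy=4,interpolation=cv2.INTER_CUBIC)[:, :800][:600])
cv2.imwrite('pics/sidez.png',cv2.resize(a[160:310,170:370],None,fx=4,fy=4,interpolation=cv2.INTER_CUBIC))
cv2.imwrite('pics/topz.png',cv2.resize(b[130:310,160:385],None,fx=3.333333,fy=3.3333333,interpolation=cv2.INTER_CUBIC))
for u in ((303,167),(208,261),(355,158)): print(onz('top',u,0.11 if u[0]!=355 else .008))
E
```

```text
[0.59442523 0.07306837 0.11      ]
[0.41739863 0.25216285 0.11      ]
[ 0.63744076 -0.04266188  0.008     ]
```

View pics/sidez.png

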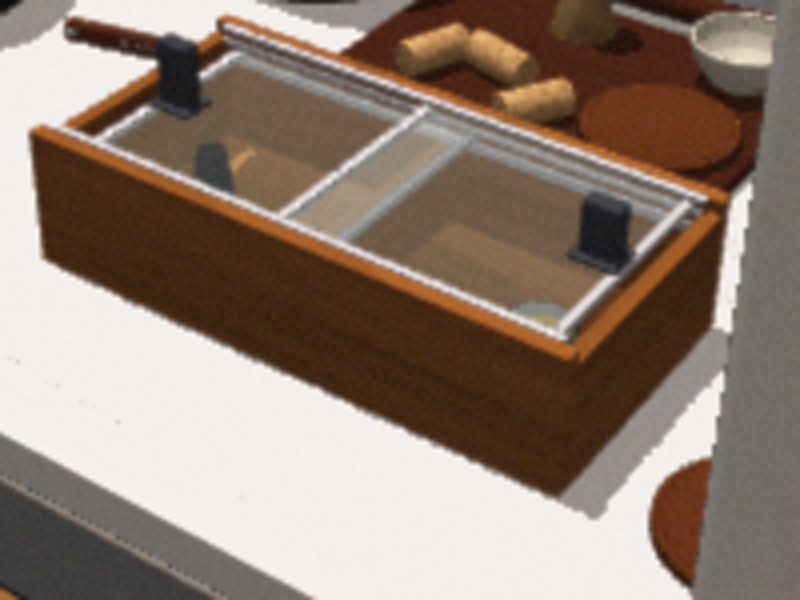

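View pics/topz.png

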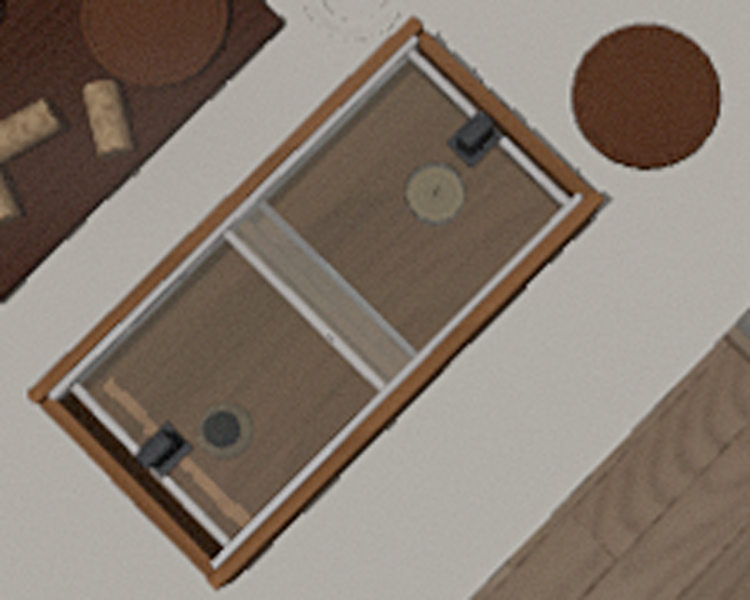

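```bash
cat > fit.py <<'E'
from h import *
T=lambda U,V:np.array([(U+.5)/3.33333-.5+160,(V+.5)/3.33333-.5+130])
S=lambda U,V:np.array([(U+.5)/4-.5+170,(V+.5)/4-.5+160])
obs=[('top',(.08,.16,.082),T(33,396)),('top',(-.08,.16,.082),T(218,586)),('top',(.08,-.16,.082),T(415,20)),('top',(-.08,-.16,.082),T(605,196)),
('side',(-.08,.16,.082),S(33,130)),('side',(.08,.16,.082),S(222,18)),('side',(-.08,-.16,.082),S(575,357)),('side',(.08,-.16,.082),S(724,198)),('side',(-.08,.16,0),S(45,260)),('side',(-.08,-.16,0),S(560,496))]
def c2w(p,pts): return R.from_euler('z',p[3]).apply(np.atleast_2d(pts))+p[:3]
def res(p): return np.concatenate([proj(n,c2w(p,q))[0]-u for n,q,u in obs])
s=least_squares(res,[.5,.16,0,.78])
if __name__=='__main__':
    print(s.x,np.degrees(s.x[3])); print(s.fun.reshape(-1,2).round(1))
    inv=lambda w:R.from_euler('z',-s.x[3]).apply(w-s.x[:3])
    for nm,a,b in (('left_h',S(178,41),T(162,442)),('right_h',S(607,200),T(477,131)),('stopper top',S(213,148),T(222,428)),('tea',S(537,312),T(436,192))):
        x,e1,e2=tri(a,b); print(nm,x,'case:',inv(x),e1,e2)
    c,e=onz('top',T(646.5,96.5),.008),0; print('coaster',c,inv(c))
E
python3 fit.py
```

```text
[ 0.50089041  0.16678357 -0.00262217  0.78514846] 44.98569311630737
[[-2.  -0.7]
 [ 0.2  1.5]
 [-0.8 -2.1]
 [ 0.3  0.2]
 [-1.6  0.6]
 [ 0.6 -1.1]
 [-0.7  1.1]
 [ 2.3 -0.9]
 [-0.9  0.7]
 [-0.1  1.6]]
left_h [0.41359841 0.25169558 0.11021861] case: [-0.00171332  0.1217662   0.11284078] [ 0.71421221 -0.04533031] [-0.04967176  0.80137382]
right_h [0.59185852 0.07338092 0.10854746] case: [-0.00168893 -0.13037024  0.11116962] [-0.474995    0.08813354] [ 0.07774773 -0.4575651 ]
stopper top [0.42496678 0.22495764 0.05959431] case: [-0.01257451  0.09481826  0.06221648] [-0.32148886  0.02347877] [ 0.02309516 -0.3428641 ]
tea [0.57063823 0.0966356  0.02955916] case: [-0.00025826 -0.09892133  0.03218133] [ 0.11661029 -0.0188582 ] [-0.01548676  0.11052793]
coaster [ 0.63615332 -0.03962796  0.008     ] [-0.05024934 -0.24161286  0.01062217]
```

```bash
python3 - <<'E'
from h import *
for u in ((443,158),(382,240),(280,10),(391,228),(412,258),(560,140)):print(u,[onz('top',u,z).round(3) for z in (0,.3)])
# vertical edge: side plane line
e,d1=ray('side',(374,0));_,d2=ray('side',(331,419)); n=np.cross(d1,d2); n/=np.linalg.norm(n); print('plane normal',n, 'at z0 dir', np.cross(n,[0,0,1]))
for p in ((443,158),(391,228),(412,258)):
  w=onz('top',p,0); print(p,n@(w-e))
for h in (0,.1,.2,.3,.5): print(h,proj('top',[.62,-.18,h]),proj('side',[.62,-.18,h]))
b=cv2.imread('pics/top0.png'); cv2.imwrite('pics/topw.png',cv2.resize(b[100:400,260:560],None,fx=2,fy=2))
E
```

```text
(443, 158) [array([ 0.637, -0.233,  0.   ]), array([ 0.56 , -0.126,  0.3  ])]
(382, 240) [array([ 0.462, -0.095,  0.   ]), array([ 0.44 , -0.031,  0.3  ])]
(280, 10) [array([0.986, 0.116, 0.   ]), array([0.798, 0.113, 0.3  ])]
(391, 228) [array([ 0.487, -0.115,  0.   ]), array([ 0.458, -0.045,  0.3  ])]
(412, 258) [array([ 0.423, -0.157,  0.   ]), array([ 0.414, -0.073,  0.3  ])]
(560, 140) [array([ 0.675, -0.487,  0.   ]), array([ 0.586, -0.299,  0.3  ])]
plane normal [-0.92210909  0.38560311 -0.03201657] at z0 dir [ 0.38560311  0.92210909 -0.        ]
(443, 158) -0.10003125022360917
(391, 228) 0.08434215669777632
(412, 258) 0.12694204368912118
0 [[418.58613445 166.16743028]] [[379.70579136 358.92522771]]
0.1 [[433.71049699 153.92805827]] [[390.50178751 312.4009024 ]]
0.2 [[452.75502894 138.51629393]] [[403.34590104 257.05040871]]
0.3 [[477.47080183 118.51508475]] [[418.88203472 190.0989086 ]]
0.5 [[558.34616417  53.06679606]] [[462.31340367   2.93552779]]
```

View pics/topw.png

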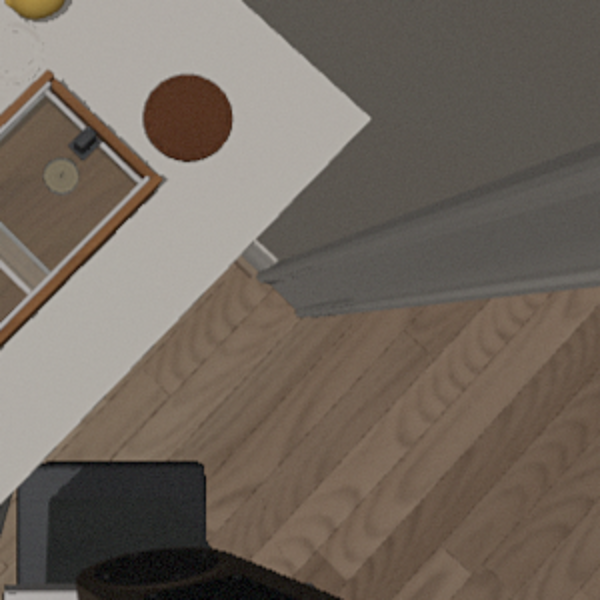

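```bash
python3 - <<'E'
from h import *
e,d1=ray('side',(374,0));_,d2=ray('side',(331,419)); n=np.cross(d1,d2); n/=np.linalg.norm(n)
for z in (-.7,-.8,-.85,-.9,-.95):
  for u in((396,236),(411,258)):
    w=onz('top',u,z); print(z,u,w.round(3),'x-y',round(w[0]-w[1],3),'x+y',round(w[0]+w[1],3),'side plane',round(n@(w-e),3))
E
```

```text
-0.7 (396, 236) [ 0.526 -0.296 -0.7  ] x-y 0.822 x+y 0.229 side plane 0.001
-0.7 (411, 258) [ 0.445 -0.348 -0.7  ] x-y 0.792 x+y 0.097 side plane 0.056
-0.8 (396, 236) [ 0.534 -0.321 -0.8  ] x-y 0.855 x+y 0.213 side plane -0.012
-0.8 (411, 258) [ 0.448 -0.375 -0.8  ] x-y 0.823 x+y 0.073 side plane 0.046
-0.85 (396, 236) [ 0.538 -0.333 -0.85 ] x-y 0.871 x+y 0.204 side plane -0.019
-0.85 (411, 258) [ 0.449 -0.389 -0.85 ] x-y 0.838 x+y 0.06 side plane 0.041
-0.9 (396, 236) [ 0.542 -0.345 -0.9  ] x-y 0.887 x+y 0.196 side plane -0.026
-0.9 (411, 258) [ 0.451 -0.403 -0.9  ] x-y 0.854 x+y 0.048 side plane 0.035
-0.95 (396, 236) [ 0.546 -0.358 -0.95 ] x-y 0.903 x+y 0.188 side plane -0.033
-0.95 (411, 258) [ 0.452 -0.417 -0.95 ] x-y 0.869 x+y 0.036 side plane 0.03
```

```bash
cat >> h.py <<'E'
def quat(yaw):  # tool down, jaw axis y at world yaw
    y=np.array([np.cos(yaw),np.sin(yaw),0]);x=np.array([0,0,-1.]);z=np.cross(x,y)
    q=R.from_matrix(np.c_[x,y,z]).as_quat(); return np.r_[q[3],q[:3]]
E
python3 - <<'E'
from rig import arm, effector, solver, telemetry, eyes
from h import *
np.set_printoptions(precision=3,suppress=True)
o=telemetry.get_obs(); print(rot(o['tcp_rot']).as_matrix())
a=np.arctan2(o['ee_pos'][1],o['ee_pos'][0]); P1=[.46*np.cos(a),.46*np.sin(a),.25]
print('P1',solver.ik(P1,o['tcp_rot']))
for nm,p in (('handle',[.4136,.2517,.09]),('hi',[.4136,.2517,.17]),('h2',[.493,.172,.09]),('st',[.425,.225,.034]),('sthi',[.425,.225,.2]),('co',[.636,-.04,.034]),('cohi',[.636,-.04,.2])):
  for yaw in (np.pi/4,np.pi/4-np.pi): print(nm,round(yaw,2),solver.ik(p,quat(yaw)))
E
```

```text
[[-0.     0.278 -0.961]
 [ 0.002 -0.961 -0.278]
 [-1.    -0.002 -0.   ]]
P1 [-1.51  -0.242  2.024 -0.     1.362 -0.221]
handle 0.79 [ 0.337 -0.014  2.127 -0.     1.029 -0.449]
handle -2.36 [ 0.337 -0.014  2.127 -0.     1.029  2.693]
hi 0.79 [ 0.337 -0.116  2.064 -0.     1.193 -0.449]
hi -2.36 [ 0.337 -0.116  2.064 -0.     1.193  2.693]
h2 0.79 [ 0.141  0.072  2.039 -0.     1.031 -0.644]
h2 -2.36 [ 0.141  0.072  2.039 -0.     1.031  2.497]
st 0.79 [ 0.276  0.07   2.162 -0.     0.909 -0.51 ]
st -2.36 [ 0.276  0.07   2.162 -0.     0.909  2.632]
sthi 0.79 [ 0.276 -0.153  2.04  -0.     1.254 -0.51 ]
sthi -2.36 [ 0.276 -0.153  2.04  -0.     1.254  2.632]
co 0.79 [-0.222  0.384  1.78  -0.     0.978 -1.007]
co -2.36 [-0.222  0.384  1.78  -0.     0.978  2.134]
cohi 0.79 [-0.222  0.205  1.675  0.     1.262 -1.007]
cohi -2.36 [-0.222  0.205  1.675 -0.     1.262  2.134]
```

```bash
python3 - <<'E'
from rig import arm, effector, solver, telemetry, eyes
from h import *
o=telemetry.get_obs(); a=np.arctan2(o['ee_pos'][1],o['ee_pos'][0]); P1=[.46*np.cos(a),.46*np.sin(a),.25]
j=np.array(solver.ik(P1,o['tcp_rot'])); arm.movej(j)
j[0]=.337; j[5]=-.449; arm.movej(j)
effector.move_gripper(.6)
arm.move_to([.4136,.2517,.16],quat(np.pi/4))
print(telemetry.get_obs()['time_s'],telemetry.get_obs()['ee_pos'])
for n in('side','top'): cv2.imwrite(f'pics/{n}1.png',eyes.get_image(n))
E
```

```text
4.475 [0.41329813 0.25160617 0.15990182]
```

View pics/side1.png

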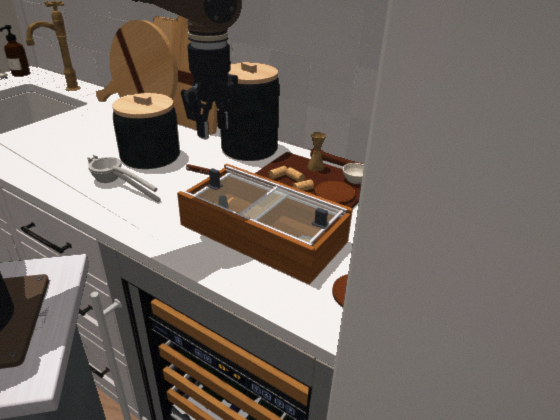

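View pics/top1.png

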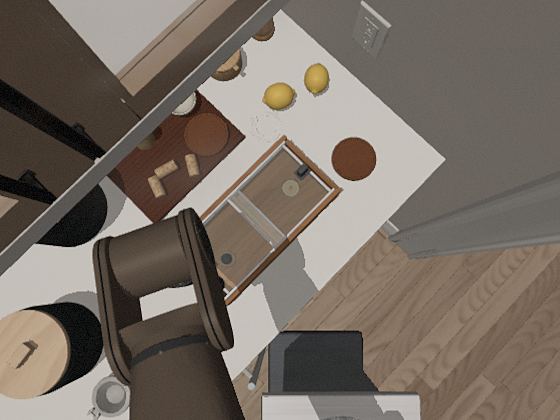

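```bash
python3 - <<'E'
from rig import arm, effector, solver, telemetry, eyes
from h import *
print(proj('side',[.4133,.2516,.16]),proj('side',[.4136,.2517,.11]))
print(arm.move_linear([.4136,.2517,.091],.1,quat(np.pi/4),force_limit=8))
for n in('side',): cv2.imwrite(f'pics/{n}2.png',cv2.resize(eyes.get_image(n)[60:260,130:390],None,fx=3,fy=3))
o=telemetry.get_obs(); print(o['time_s'],o['ee_pos'],o['contact_force'])
E
```

```text
[[213.49727077 148.24959978]] [[214.84489786 169.92074958]]
False
5.4667 [0.41436001 0.25199284 0.09197322] [ 0.80860684 -0.26391559 -0.20085507]
```

View pics/side2.png

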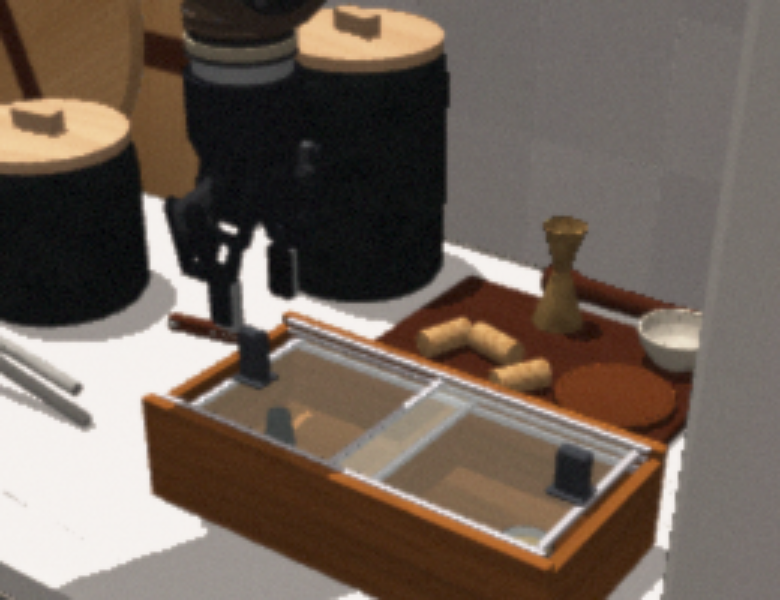

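```bash
python3 - <<'E'
from h import *
c=np.array([.41436,.25199,0]); ax=np.array([.7071,.7071,0]); ay=np.array([-.7071,.7071,0])
for z in (.092,.105,.115,.125):
  for s in (-.0255,.0255): print(z,s,(proj('side',c+ax*s+[0,0,z])-[130,60])*3)
# which offset in plane at z=.1 explains mid?
print('mid of tips at z=.1:',onz('side',(130+255/3,60+310/3),.10))
E
python3 - <<'E'
import cv2
from rig import eyes,telemetry
print(telemetry.get_obs()['gripper_width'])
a=eyes.get_image('side')
cv2.imwrite('pics/side3.png',cv2.resize(a[120:210,170:290],None,fx=6,fy=6,interpolation=cv2.INTER_CUBIC))
E
```

```text
0.092 -0.0255 [[232.94599677 366.82002619]]
0.092 0.0255 [[279.83488084 337.72658786]]
0.105 -0.0255 [[231.85468548 350.40516485]]
0.105 0.0255 [[279.13028585 321.7074311 ]]
0.115 -0.0255 [[231.00376044 337.60605192]]
0.115 0.0255 [[278.58117062 309.22314873]]
0.125 -0.0255 [[230.14267852 324.65416518]]
0.125 0.0255 [[278.02574757 296.59545604]]
mid of tips at z=.1: [0.4176654  0.29975741 0.1       ]
0.6030343211495421
```

View pics/side3.png

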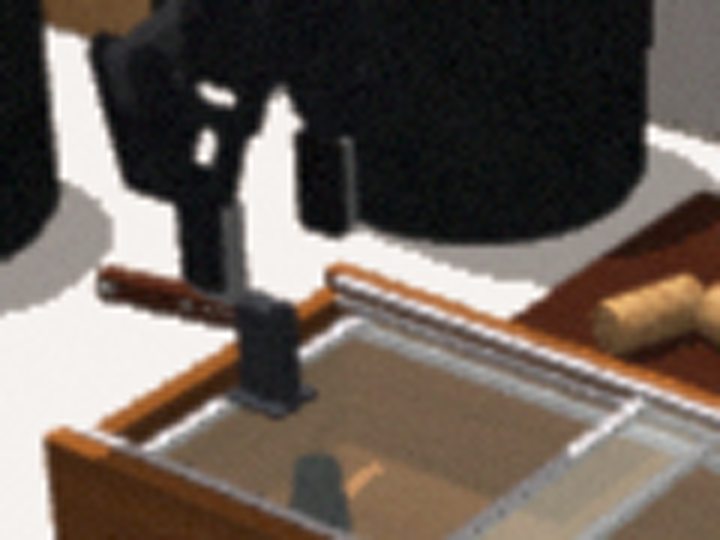

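```bash
python3 - <<'E'
import cv2
from rig import *
from rig import eyes,telemetry,effector
effector.move_gripper(0.0,25)
o=telemetry.get_obs(); print(o['time_s'],o['gripper_width'],o['contact_force'],o['ee_pos'])
a=eyes.get_image('side')
cv2.imwrite('pics/side4.png',cv2.resize(a[120:210,170:290],None,fx=6,fy=6,interpolation=cv2.INTER_CUBIC))
E
```

```text
6.0583 -0.0006757502178024446 [ 0.53010204 -0.20325158 -0.55324411] [0.4135966  0.25170573 0.09099409]
```

View pics/side4.png

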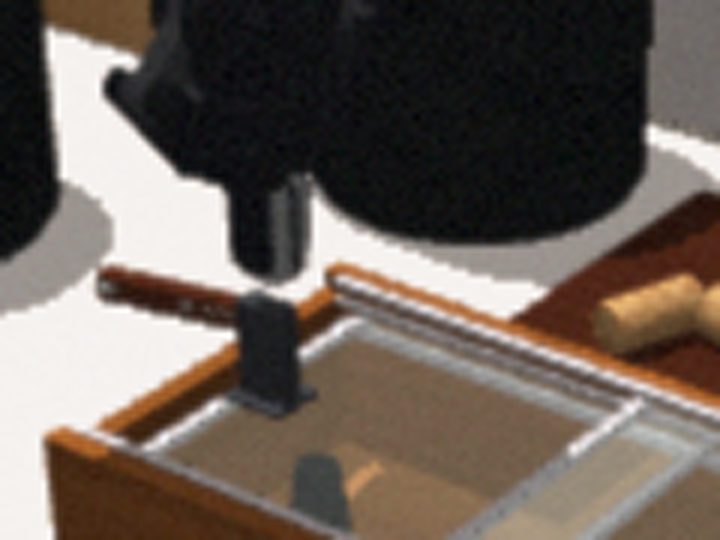

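```bash
python3 - <<'E'
import cv2
from rig import eyes,telemetry,effector,arm
print(arm.move_linear([.4136,.2517,.074],.025,force_limit=4))
o=telemetry.get_obs(); print(o['time_s'],o['gripper_width'],o['contact_force'],o['moment'],o['ee_pos'])
a=eyes.get_image('side')
cv2.imwrite('pics/side5.png',cv2.resize(a[120:210,170:290],None,fx=6,fy=6,interpolation=cv2.INTER_CUBIC))
E
```

```text
True
6.625 -0.00285556936307624 [ 0.21207993 -0.86976961  4.35100701] [-0.13865429  0.08876778 -0.0051639 ] [0.41371318 0.25167105 0.07912075]
```

View pics/side5.png

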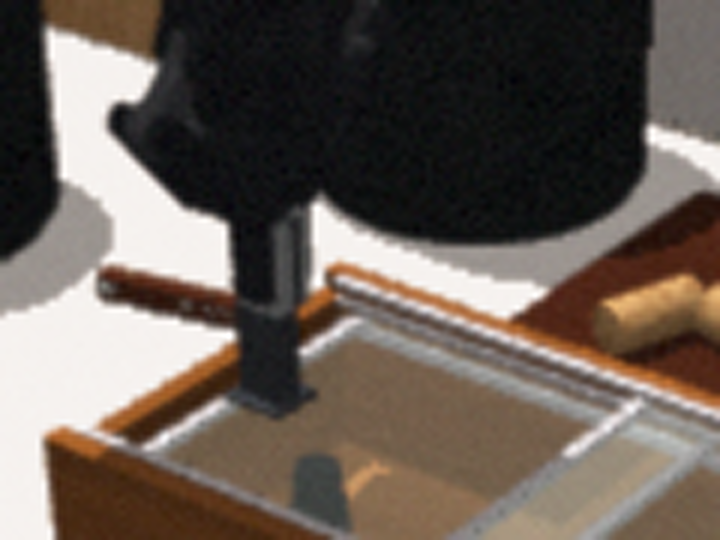

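```bash
python3 - <<'E'
import cv2
from rig import eyes,telemetry,effector,arm
from h import quat; import numpy as np
arm.move_linear([.4136,.2517,.105],.1)
effector.move_gripper(.5,40)
print(arm.move_linear([.4136,.2517,.062],.1,force_limit=6))
a=eyes.get_image('side')
cv2.imwrite('pics/side6a.png',cv2.resize(a[120:210,170:290],None,fx=6,fy=6,interpolation=cv2.INTER_CUBIC))
effector.move_gripper(0,40)
o=telemetry.get_obs(); print(o['time_s'],o['gripper_width'],o['contact_force'],o['moment'],o['ee_pos'])
a=eyes.get_image('side')
cv2.imwrite('pics/side6.png',cv2.resize(a[120:210,170:290],None,fx=6,fy=6,interpolation=cv2.INTER_CUBIC))
E
```

```text
False
8.5917 0.1287621755686747 [3.0379779  4.16431319 0.48711646] [ 0.55633969 -0.3728818  -0.04176965] [0.41508823 0.25263204 0.0630071 ]
```

View pics/side6.png

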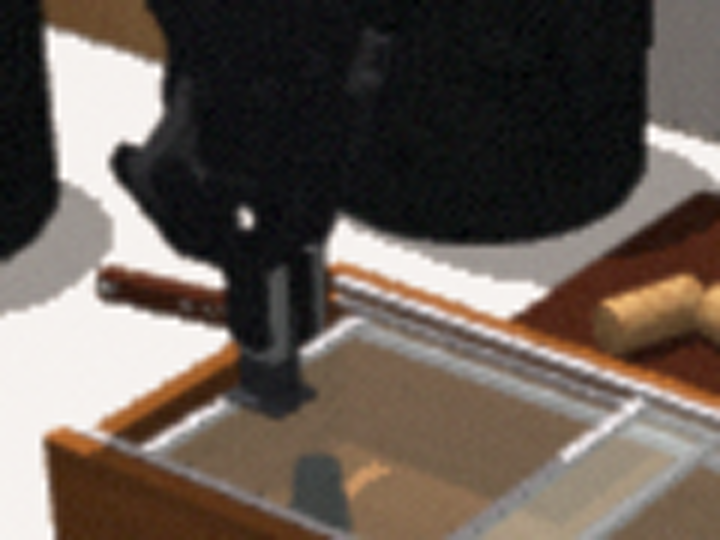

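```bash
python3 - <<'E'
import cv2
from rig import eyes,telemetry,effector,arm
import numpy as np
s=np.array([.4152,.2533,.063]); d=np.array([.7071,-.7071,0])
print(arm.move_linear(s+d*.132,.08,force_limit=14))
o=telemetry.get_obs(); e=o['ee_pos']-s; print(o['time_s'],o['gripper_width'],o['contact_force'],o['ee_pos'],'slid',e@d, 'lat',e@[.7071,.7071,0])
for n in('side','top'): cv2.imwrite(f'pics/{n}7.png',eyes.get_image(n))
E
```

```text
True
9.8917 0.12442301759786056 [-1.46891438  2.39700635  4.17465883] [0.49213097 0.17470851 0.06296136] slid 0.10996992883196806 lat -0.0011741496241322639
```

View pics/side7.png

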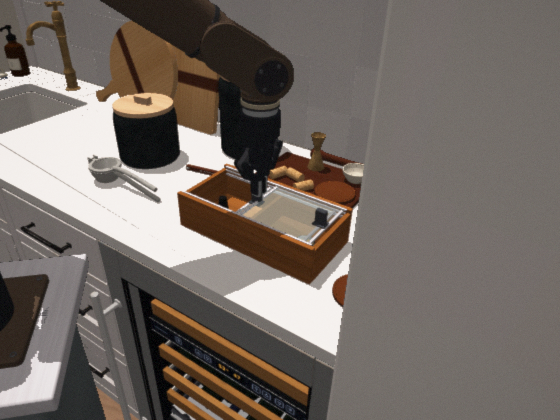

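```bash
python3 - <<'E'
import cv2
from rig import eyes,telemetry,effector,arm
import numpy as np
p=telemetry.get_obs()['ee_pos']; d=np.array([.7071,-.7071,0])
print(arm.move_linear([p[0]+.7071*.02,p[1]-.7071*.02,.063],.04,force_limit=10))
o=telemetry.get_obs(); print(o['time_s'],o['contact_force'],(o['ee_pos']-p)@d)
effector.move_gripper(.4)
p=o['ee_pos']
arm.move_linear([p[0],p[1],.13],.15)
arm.move_to([.53,.10,.25],telemetry.get_obs()['tcp_rot'])
for n in('side','top'): cv2.imwrite(f'pics/{n}8.png',eyes.get_image(n))
print(telemetry.get_obs()['time_s'])
a=cv2.imread('pics/side8.png'); b=cv2.imread('pics/top8.png')
cv2.imwrite('pics/sidez8.png',cv2.resize(a[160:310,170:370],None,fx=4,fy=4,interpolation=cv2.INTER_CUBIC))
E
```

```text
True
10.2333 [-1.60512296  1.21618504  2.92824846] -0.00023900003456373835
11.925
```

View pics/sidez8.png

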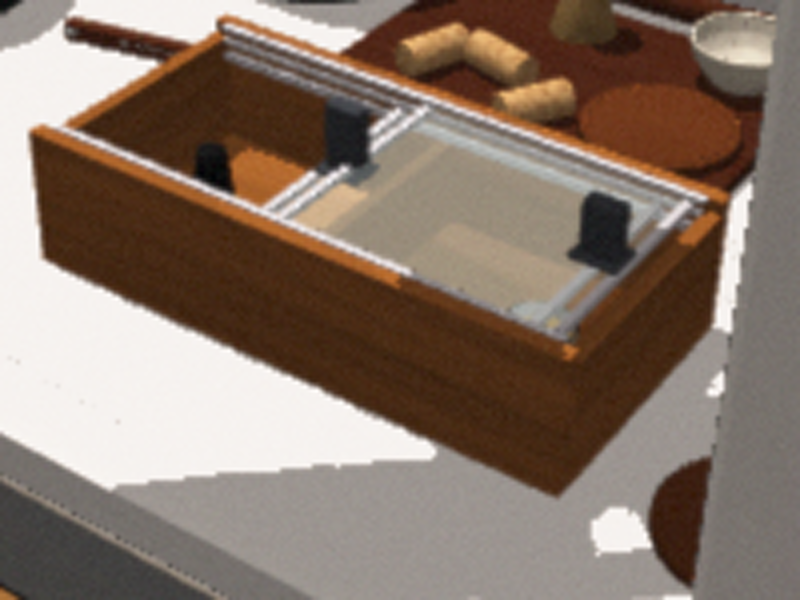

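View pics/top8.png

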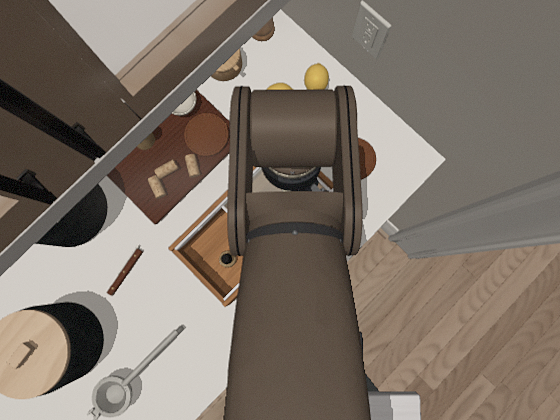

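```bash
python3 - <<'E'
import cv2, numpy as np
a=cv2.imread('pics/side8.png')[180:220,200:260]; b=cv2.imread('pics/top8.png')[235:285,200:260]
s=np.zeros((500,1220,3),np.uint8); 
A=cv2.resize(a,None,fx=6.5,fy=6.5,interpolation=cv2.INTER_CUBIC);B=cv2.resize(b,None,fx=6.5,fy=6.5,interpolation=cv2.INTER_CUBIC)
s=np.zeros((330,790,3),np.uint8); s[:260,:390]=A; s[:325,400:790]=B; cv2.imwrite('pics/st.png',np.clip(s.astype(float)*1.6,0,255).astype(np.uint8))
E
```

```text
(no output)
```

View pics/st.png

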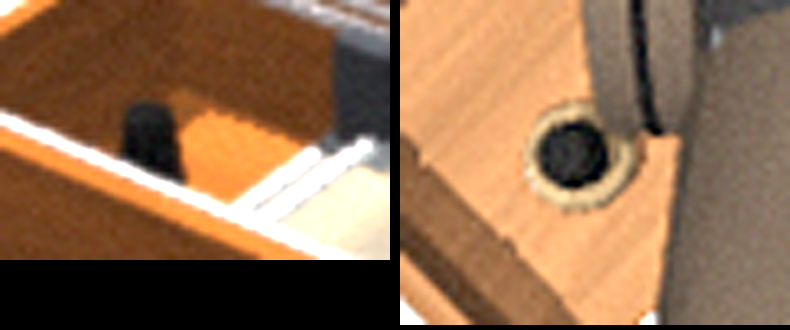

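```bash
python3 - <<'E'
from h import *
print('knob',onz('top',(227.4,258.1),.022),'conetop',onz('top',(226.1,258.4),.059)); print(tri((222.7,196.8),(226.1,258.4)))
print('coaster z.008',onz('top',(353.6,158.7),.008))
# handle in same way: top-view-only & tool truth
h=np.array([.4162,.2538,.110]); print('true handle', h)
E
```

```text
knob [0.42543952 0.22768793 0.022     ] conetop [0.42362859 0.22536756 0.059     ]
(array([0.42445672, 0.22532282, 0.05897137]), array([-0.39494164,  0.02859047]), array([ 0.02843413, -0.42117368]))
coaster z.008 [ 0.63593348 -0.0396211   0.008     ]
true handle [0.4162 0.2538 0.11  ]
```

```bash
python3 - <<'E'
import cv2
from rig import eyes,telemetry,effector,arm
import numpy as np
from h import quat
effector.move_gripper(.52,35)
X,Y=.4256,.2271
arm.move_to([X,Y,.13],quat(np.pi/4))
r=arm.move_linear([X,Y,.045],.1,force_limit=6)
o=telemetry.get_obs(); print(r,o['time_s'],o['contact_force'],o['ee_pos'])
a=eyes.get_image('side')
cv2.imwrite('pics/side9.png',cv2.resize(a[110:230,160:310],None,fx=5,fy=5,interpolation=cv2.INTER_CUBIC))
E
```

```text
False 14.025 [ 0.06546095  0.29364134 -0.04350258] [0.42633859 0.22723526 0.04570237]
```

View pics/side9.png

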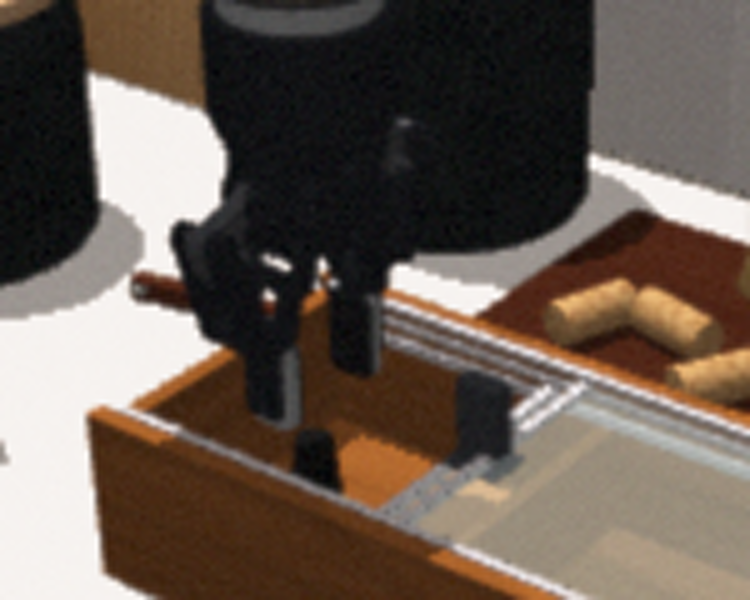

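```bash
python3 - <<'E'
import cv2
from rig import eyes,telemetry,effector,arm
import numpy as np
X,Y=.4256,.2271
r=arm.move_linear([X,Y,.003],.05,force_limit=5)
o=telemetry.get_obs(); print(r,o['time_s'],o['contact_force'],o['ee_pos'])
if not r:
    effector.move_gripper(0,35)
    o=telemetry.get_obs(); print(o['gripper_width'],o['contact_force'],o['ee_pos'])
a=eyes.get_image('side')
cv2.imwrite('pics/side10.png',cv2.resize(a[110:230,160:310],None,fx=5,fy=5,interpolation=cv2.INTER_CUBIC))
E
```

```text
False 15.0667 [-0.46970323 -0.06866894  0.82678361] [0.42590897 0.2271996  0.00324908]
0.22243404865599684 [-0.93689326  0.32263516  3.37172666] [0.42589095 0.22715219 0.00356106]
```

View pics/side10.png

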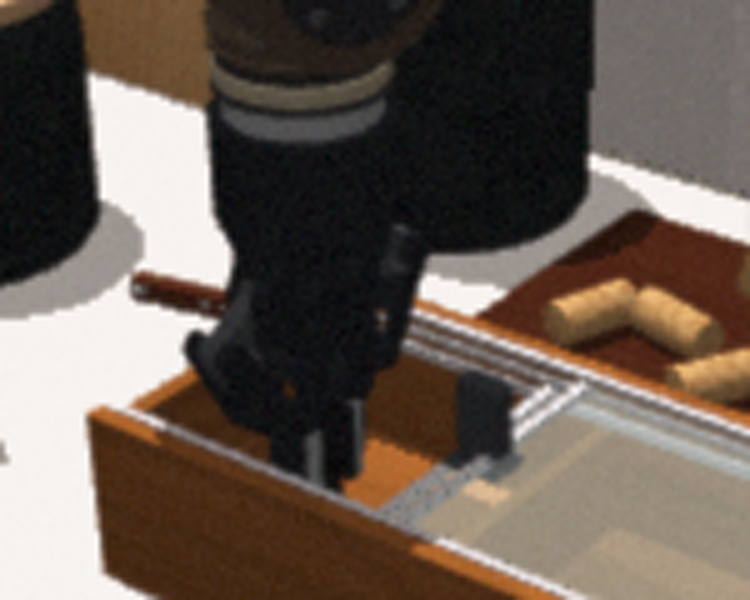

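```bash
python3 - <<'E'
import cv2
from rig import eyes,telemetry,effector,arm
X,Y=.4256,.2271
arm.move_linear([X,Y,.17],.1)
arm.dwell(.2)
o=telemetry.get_obs(); print(o['time_s'],o['gripper_width'],o['contact_force'],o['ee_pos'])
a=eyes.get_image('side')
cv2.imwrite('pics/side11.png',cv2.resize(a[70:220,150:320],None,fx=4.5,fy=4,interpolation=cv2.INTER_CUBIC))
E
```

```text
17.4833 0.22701777263424297 [ 0.41961598 -0.36679402 -1.02594125] [0.42541139 0.22704419 0.1695895 ]
```

View pics/side11.png

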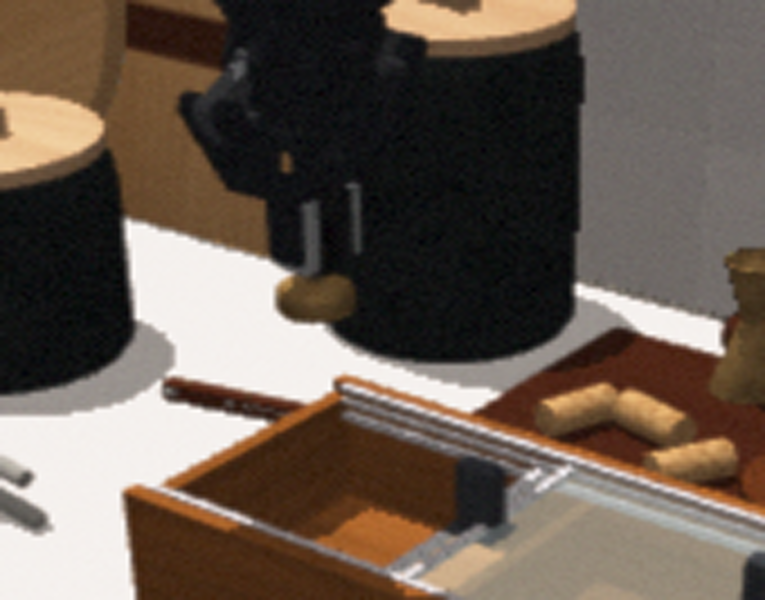

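```bash
python3 - <<'E'
import cv2
from rig import eyes,telemetry,effector,arm
from h import *
print(proj('side',[.4256,.2271,.185]))
arm.move_linear([.5313,.094,.17],.15)
arm.move_linear([.637,-.0385,.17],.15)
arm.move_linear([.637,-.0385,.06],.12,force_limit=8)
o=telemetry.get_obs(); print(o['time_s'],o['gripper_width'],o['contact_force'],o['ee_pos'])
for n in('side','top'): cv2.imwrite(f'pics/{n}12.png',eyes.get_image(n))
E
```

```text
[[220.2385561  141.73846945]]
21.1667 0.22535157553618507 [-0.12195924 -0.32432666  0.03301135] [ 0.63790698 -0.03864769  0.06117627]
```

View pics/top12.png

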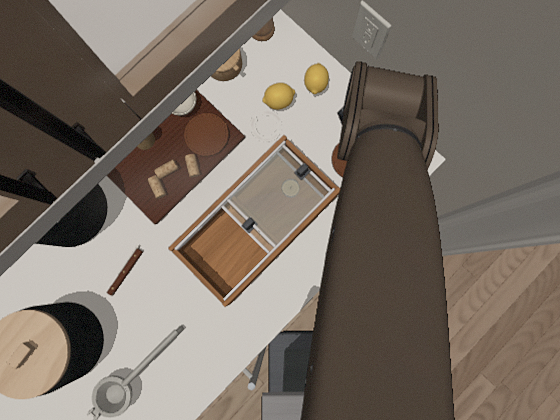

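View pics/side12.png

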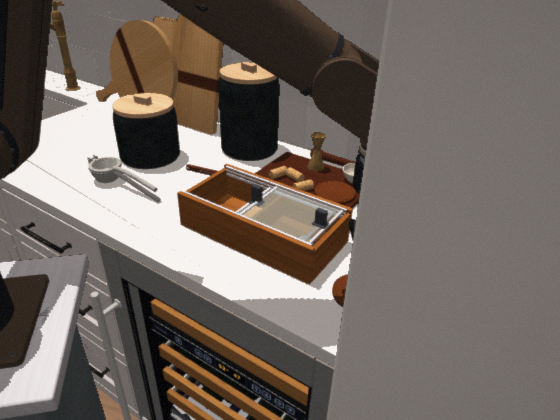

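```bash
python3 - <<'E'
import cv2
from rig import eyes,telemetry,effector,arm
arm.move_linear([.637,-.0385,.015],.1,force_limit=8)
r=arm.move_linear([.637,-.0385,-.003],.02,force_limit=3)
o=telemetry.get_obs(); print(r,o['time_s'],o['gripper_width'],o['contact_force'],o['moment'],o['ee_pos'])
E
```

```text
True 22.4833 0.22199462141718282 [-0.74079724 -0.38478605  3.77889367] [0.01949347 0.08124517 0.01441746] [ 0.6370491  -0.03848077  0.00363109]
```

```bash
python3 - <<'E'
import cv2
from rig import eyes,telemetry,effector,arm
effector.move_gripper(.3); arm.dwell(.2); effector.move_gripper(.55)
o=telemetry.get_obs(); print(o['time_s'],o['gripper_width'],o['contact_force'],o['ee_pos'])
arm.move_linear([.637,-.0385,.2],.15)
arm.move_linear([.47,.13,.25],.2)
import numpy as np
j=np.array(telemetry.get_obs()['joint_pos']); j[0]+=.5; arm.movej(j)
o=telemetry.get_obs(); print(o['time_s'],o['contact_force'])
b=eyes.get_image('top'); cv2.imwrite('pics/top13.png',b)
cv2.imwrite('pics/top13z.png',cv2.resize(b[100:220,280:440],None,fx=5,fy=5,interpolation=cv2.INTER_CUBIC))
E
```

```text
23.2667 0.5507313115893323 [ 0.47015785 -0.84773649 -0.27344957] [ 0.636074   -0.03829312  0.00257282]
27.0417 [0.48089887 0.61024417 0.23699192]
```

View pics/top13z.png

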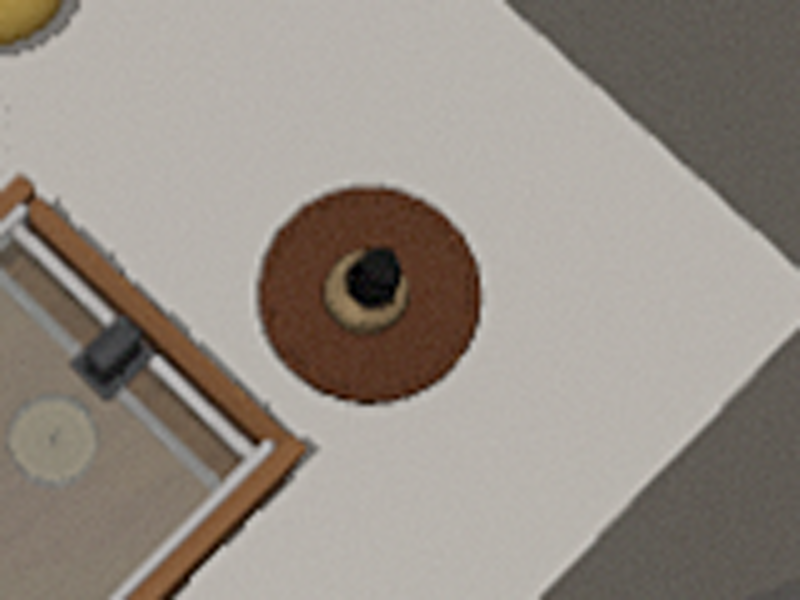

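View pics/top13.png

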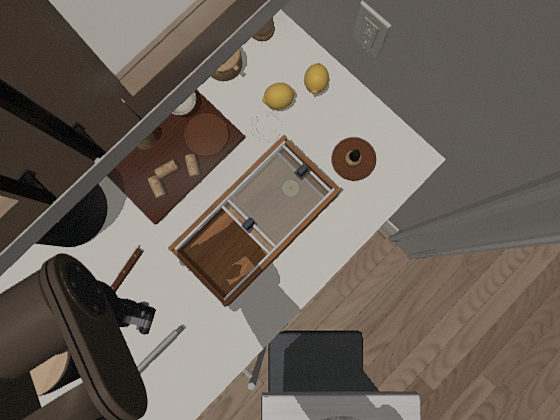

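```bash
python3 - <<'E'
from h import *
Z=lambda U,V:((U+.5)/5-.5+280,(V+.5)/5-.5+100)
c=onz('top',Z(370,295),.008); 
for z in(.015,.022): k=onz('top',Z(366,290),z); print(k,c,(k-c)*1e3)
k=onz('top',Z(380,275),.059); print('conetop-c',(k-c)*1e3)
E
```

```text
[ 0.63654861 -0.03690434  0.015     ] [ 0.63615339 -0.03962754  0.008     ] [0.39522009 2.72320736 7.        ]
[ 0.63472546 -0.03582882  0.022     ] [ 0.63615339 -0.03962754  0.008     ] [-1.42792945  3.79872975 14.        ]
conetop-c [-4.8784738   3.63108485 51.        ]
```

```bash
python3 - <<'E'
import cv2, numpy as np
from rig import eyes,telemetry,arm
j=np.array(telemetry.get_obs()['joint_pos']); j[0]-=.35; arm.movej(j)
arm.dwell(.3)
o=telemetry.get_obs(); print(o['time_s'],o['contact_force'],o['ee_pos'])
s=eyes.get_image('side'); b=eyes.get_image('top'); cv2.imwrite('pics/side14.png',s); cv2.imwrite('pics/top14.png',b)
E
```

```text
28.1083 [-0.7575869   0.12008874  0.9756063 ] [0.44583282 0.19821882 0.24953024]
```

View pics/side14.png

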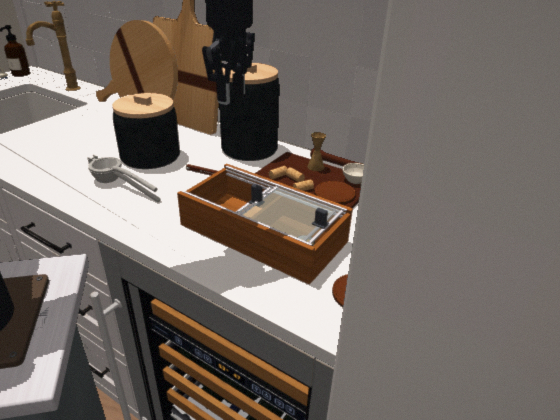

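View pics/top14.png

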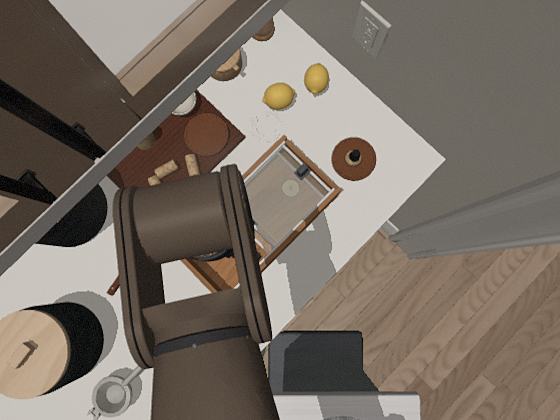

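Top view: the stopper stands upright on the coaster at (353,158). Side view: the left door is fully open, with its handle at (257,192), and the arm is clear of everything. I'm handing in the job.

```bash
python3 -c "
from rig import arm
arm.sign_off()"
```

```text
the job is handed in; nothing more can be done
```

I opened the left door, lifted out the brass stopper and stood it upright on the round coaster. I signed off at about 28 s on the robot clock, inside the 51 s limit.

- **Door:** the stopper was in the left compartment. I pinched the left handle and slid the door about 110 mm under the right one. A second push moved it no further, so it was at its stop.
- **Placing:** I lowered the stopper until it touched the coaster. Contact came at 3.6 mm TCP height, the same as when I gripped it, so it was resting flat.
- **Last checks:** the last top picture shows it upright, about 3–4 mm from the coaster's centre. The arm was well clear, with about 1 N on the force sensor. The coaster was hidden behind the wall in the side view, so this check rests on the top view only.

**Disagreements:**
- **Fingertip height:** the tips, when shut, sat about 31 mm higher than the reported TCP, so my first close on the handle missed. A light touch (about 4 N) on the handle top confirmed the offset, and I corrected every later height for it.
- **Camera positions:** these were about 2 mm off towards the back of the case, judging by the sideways force when I gripped the handle. I corrected for that as well.

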